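# Measure the free play of a focus drive

### The arm

A 6-joint arm with a two-finger parallel gripper is mounted at the origin on the work surface. World frame = base frame: x ahead of the robot, y to its left, z up, the work surface at z = 0. Lengths are in m, angles in rad, forces in N, time in s.
With the tool pointing down it reaches from about 0.35 to 0.975 m from the base axis. Payload 4.9 kg.
Tool frame: the origin (TCP) lies at the very end of the fingers, on their centre line; the grasp point (between the pads) lies 19 mm behind it; z points along the fingers, y is the line along which they close (so a half turn about z gives the same grasp; the last joint's range is limited). The gripper opens to 85 mm and grips with 20 to 120 N. Pads are 22 mm wide; open, the fingers measure 114 mm over their backs; the gripper's body (76 mm by 85 mm) begins 54 mm behind the grasp point. The pads swing forward as they close: fully open they stand 13 mm farther back than shut.
Start: joints at [-0.119, 0.053, 1.613, -0, 1.476, -0.119], TCP at [0.625, 0, 0.231] pointing down, gripper open.
Joint ranges: [-3.01, 3.01], [-1.01, 2.22], [0.06, 2.58], [-1.02, 4.17], [0.09, 2.62], [-3.14, 3.14]. Speed limits (rad/s): [2.57, 2.57, 3.14, 3.14, 3.14, 3.14].

### API

Orientations are given as a rotation vector (axis times angle).
In Python, from station import ctrl, imaging gives the robot as it stands.
- The arm moves only by the tool play_rows, never from a script. Its argument "series" is a list of rows, each a list of 3 entries, a list of its own where there are three numbers: the opening, from 0 (shut) to 1 (fully open), then the shift along the tool's x, y, z each as a share of 0.05 m, from -1 to 1, then the turn, a rotation vector about the tool's x, y, z each as a share of 8 degrees, from -1 to 1. In form: [[grip, [dx, dy, dz], [ax, ay, az]], ...]. A call has 1 to 8 rows; each row shifts and turns the commanded pose from where the row before left it, along the tool's axes as they then stand; what a row does not reach is not made up. A row lasts 1/8 s, in which the tool goes at most 62.5 mm and 10.7 degrees, less where a joint would pass 70% of its speed; a pose out of reach is approached as far as the arm can. A call with a number of a shift or a turn outside -1 to 1 is refused whole. A call with a gripper value outside its range is refused whole. The fingers move at their own pace and stop on an object; "force" is the grip in N (left out, the last holds). Time passes only in rows, so rows that do not move let the fingers close. It gives the time, the measured TCP pose, the force, the opening and the grip force at its end, in the units of the state.
- ctrl.get_obs(): the state, without advancing time (a new reading comes with each control period).
- imaging.get_image(name): name is "scene" or "side" or "wrist"; returns a dict with "color" (384x512x3 uint8, blue, green, red), "fx", "fy", "cx", "cy" (pixels), "extrinsics" (4x4, takes a point from world to camera coordinates); the wrist camera has in their place "hand_eye" (4x4, takes a point from camera to tool coordinates, whose origin is the TCP and whose axes are the flange's). Camera axes: x right, y down, z forward; pixel columns grow to the right and rows downward; lengths in m; the calibration is good to about 2 mm. The wrist camera is an equidistant fisheye: a pixel r from the principal point sees the ray r / f radians off the axis. A picture is of the moment at which its call begins: read the wrist's pose just before it. There is no depth.
- ctrl.finish_job(): hands the job in; it is judged then, once.
The state is a dict: "t": time; "q": joint angles; "dq": joint speeds; "effort": joint torques, N m; "tool_pos": TCP position; "tool_rot": TCP orientation; "contact_force": force on the tool from outside, world axes, zero at the start; "wrist_torque": the same for the moment, N m; "opening": finger opening in m; "grip_force": force on a finger pad.
Only numpy, scipy, OpenCV 4.12 (cv2) and the standard library are available. Lean on these libraries where they do the work, as an engineer would, in place of code of your own. Each camera call takes 0.05 s, during which the arm holds its last target. There are 200 camera calls.

### The job

Test the middle one of the three focus drives for free play: by its knob, swing its lever gently to the robot's left until you clearly feel the braked gear resist, then to the right until it resists again, without forcing the gear. Leave the lever in the middle of that free play, and set the marker of the play gauge so that its distance from the zero line equals the knob's whole free travel from end to end. Leave the other two drives and the loose things on the bench alone.

Things in the scene. Friction and masses are not known exactly. Their poses are not given: they have to be found in the camera images.
- knob_A (a point): One of the three test levers' upright black round knobs, 16 mm across, 40 mm tall (35 mm stand free above the lever bar); this point is its centre, half-way up, about 107 mm above the bench. The knob sits on the end of a flat steel bar, 100 mm from the lever's vertical axis, and the bar points roughly towards the robot (-x).
- pivot_A (a point): Vertical axis of lever A, at the height of the lever hub's top (89.5 mm above the bench). It stands at the centre of a fixed grey drive unit, 110 x 110 mm, with a toothed aluminium gear 110 mm across on top and the lever above it. The three units look alike and stand in a row from left to right in any order; their play differs.
- gear_A (a joint): Angle (rad) by which that unit's gear, which is braked, has been forced from its rest at 0; counter-clockwise from above is positive. The braked gear yields elastically and springs back: about 8 N at the knob for each mm (0.01 rad) of knob travel. Pressing it with 4 to 10 N at the knob is a clear, gentle touch; 20 N (0.025 rad) is forcing it.
- lever_A (a joint): Angle (rad) of that lever relative to its gear, growing counter-clockwise from above (knob towards the robot's right, -y). Zero is arbitrary: neither an end nor the middle of the play. Inside the play the lever turns with under 1.5 N at the knob and stays where it is left; at each end the coupling catches the braked gear and the force rises at once.
- knob_B (a point): One of the three test levers' upright black round knobs, 16 mm across, 40 mm tall (35 mm stand free above the lever bar); this point is its centre, half-way up, about 107 mm above the bench. The knob sits on the end of a flat steel bar, 100 mm from the lever's vertical axis, and the bar points roughly towards the robot (-x).
- pivot_B (a point): Vertical axis of lever B, at the height of the lever hub's top (89.5 mm above the bench). It stands at the centre of a fixed grey drive unit, 110 x 110 mm, with a toothed aluminium gear 110 mm across on top and the lever above it. The three units look alike and stand in a row from left to right in any order; their play differs.
- gear_B (a joint): Angle (rad) by which that unit's gear, which is braked, has been forced from its rest at 0; counter-clockwise from above is positive. The braked gear yields elastically and springs back: about 8 N at the knob for each mm (0.01 rad) of knob travel. Pressing it with 4 to 10 N at the knob is a clear, gentle touch; 20 N (0.025 rad) is forcing it.
- lever_B (a joint): Angle (rad) of that lever relative to its gear, growing counter-clockwise from above (knob towards the robot's right, -y). Zero is arbitrary: neither an end nor the middle of the play. Inside the play the lever turns with under 1.5 N at the knob and stays where it is left; at each end the coupling catches the braked gear and the force rises at once.
- knob_C (a point): One of the three test levers' upright black round knobs, 16 mm across, 40 mm tall (35 mm stand free above the lever bar); this point is its centre, half-way up, about 107 mm above the bench. The knob sits on the end of a flat steel bar, 100 mm from the lever's vertical axis, and the bar points roughly towards the robot (-x).
- pivot_C (a point): Vertical axis of lever C, at the height of the lever hub's top (89.5 mm above the bench). It stands at the centre of a fixed grey drive unit, 110 x 110 mm, with a toothed aluminium gear 110 mm across on top and the lever above it. The three units look alike and stand in a row from left to right in any order; their play differs.
- gear_C (a joint): Angle (rad) by which that unit's gear, which is braked, has been forced from its rest at 0; counter-clockwise from above is positive. The braked gear yields elastically and springs back: about 8 N at the knob for each mm (0.01 rad) of knob travel. Pressing it with 4 to 10 N at the knob is a clear, gentle touch; 20 N (0.025 rad) is forcing it.
- lever_C (a joint): Angle (rad) of that lever relative to its gear, growing counter-clockwise from above (knob towards the robot's right, -y). Zero is arbitrary: neither an end nor the middle of the play. Inside the play the lever turns with under 1.5 N at the knob and stays where it is left; at each end the coupling catches the braked gear and the force rises at once.
- zero_line (a point): Zero line of the play gauge: a long dark line across the gauge's bar, at bar-top height (15 mm). The gauge is a fixed aluminium bar 66 x 150 x 15 mm with 5 mm ticks, standing between robot and drive units on the left or right; the zero line crosses the whole bar near its right-hand end as the robot sees it, and readings grow to the left: its own y axis (orientation of this point) is that direction.
- marker_mid (a point): Centre of the gauge's sliding marker, about 40 mm above the bench: a black upright block, 12 mm thick along the bar, 32 mm wide, 45 mm tall from the bar's top. It slides along the bar with about 1.5 N and stays where it is left.
- marker (a joint): Reading of the gauge (m): distance of the marker's centre from the zero line along the bar, up to 0.09.
- slide_box: Closed slide box, 80 x 100 x 35 mm, loose; bystander. Origin under its centre.
- objective: Loose microscope objective standing on end, 28 mm across, 46 mm tall; bystander. Origin under its centre.
Not all that is in view belongs to the job. What is shaped like the part that bears knob_B but orange or yellow is not meant.

How it is judged:
On the way, in this order (a step that is already met when the one before it is completed fails the run):
1. the middle drive's lever is at the left end of its free play and presses on the gear (gear turned left by over 0.0025 rad, about 2 N at the knob) (((world y of pivot_A between -0.12 and 0.12 m and value of joint lever_A below -0.08 rad and value of joint gear_A below -0.0025 rad) or (world y of pivot_B between -0.12 and 0.12 m and value of joint lever_B below -0.05 rad and value of joint gear_B below -0.0025 rad) or (world y of pivot_C between -0.12 and 0.12 m and value of joint lever_C below -0.19 rad and value of joint gear_C below -0.0025 rad))), for 0.05 s.
2. then it is at the right end of its free play and presses on the gear (gear turned right by over 0.0025 rad) (((world y of pivot_A between -0.12 and 0.12 m and value of joint lever_A above 0.04 rad and value of joint gear_A above 0.0025 rad) or (world y of pivot_B between -0.12 and 0.12 m and value of joint lever_B above 0.15 rad and value of joint gear_B above 0.0025 rad) or (world y of pivot_C between -0.12 and 0.12 m and value of joint lever_C above 0.1 rad and value of joint gear_C above 0.0025 rad))), for 0.05 s.
At the end, for the whole second after the job is handed in: The middle drive's lever rests within 0.03 rad (3 mm at the knob) of the middle of its free play, and the gauge's marker rests at a reading within 3 mm of the knob's free travel from end to end (play angle times 100 mm) (((world y of pivot_A between -0.12 and 0.12 m and value of joint lever_A between -0.05 and 0.01 rad and value of joint marker between 0.013 and 0.019 m and velocity of joint lever_A between -0.02 and 0.02 rad/s) or (world y of pivot_B between -0.12 and 0.12 m and value of joint lever_B between 0.02 and 0.08 rad and value of joint marker between 0.021 and 0.027 m and velocity of joint lever_B between -0.02 and 0.02 rad/s) or (world y of pivot_C between -0.12 and 0.12 m and value of joint lever_C between -0.075 and -0.015 rad and value of joint marker between 0.03 and 0.036 m and velocity of joint lever_C between -0.02 and 0.02 rad/s)) and velocity of joint marker between -0.003 and 0.003 m/s); the robot touches nothing.
It fails at once if a gear is forced: turned by more than 0.025 rad (about 20 N at the knob) (value of joint any of gear_A, gear_B, gear_C above 0.025 rad or value of joint any of gear_A, gear_B, gear_C below -0.025 rad).
It fails at once if the lever of one of the two outer drives is moved: its knob more than 8 mm from where it began ((not (world y of pivot_A between -0.12 and 0.12 m) and distance of knob_A from where it was at the start of the episode above 0.008 m) or (not (world y of pivot_B between -0.12 and 0.12 m) and distance of knob_B from where it was at the start of the episode above 0.008 m) or (not (world y of pivot_C between -0.12 and 0.12 m) and distance of knob_C from where it was at the start of the episode above 0.008 m)).
It fails at once if the slide box or the objective is displaced by more than 15 mm (distance of any of slide_box, objective from where it was at the start of the episode above 0.015 m).
It also fails if it takes over 61 s, if anything falls off the work surface, if the arm or the gripper's body presses on something with over 40 N, if the wrist force passes 120 N, or if a joint passes its speed limit or range.

## Working session

There is one attempt and no reset: what is moved stays moved. The work goes in short steps, Python scripts to look and compute and a tool call to move; the robot and the scene stay as the last step left them, time stands still between calls to the robot, and variables do not carry over. Pictures are saved under pics/ and viewed, at most 10 in all, crops included, and the job is handed in when it is done.

Besides the shell and the picture viewer there is one more tool, called after "Request:" as a command line: name --argument value ..., lists and objects as JSON in quotes. play_rows: Moves the arm, as the interface text tells. Shift numbers are shares of 0.05 m and turn numbers shares of 8 degrees, none past 1 either way. Its arguments: {"type":"object","properties":{"series":{"type":"array"},"force":{"type":"number"}},"required":["series"]}

```bash
mkdir -p pics; python3 - <<'E'
from station import ctrl, imaging
import cv2,numpy as np
o=ctrl.get_obs();print({k:np.round(v,3).tolist() for k,v in o.items()})
ims=[]
for n in("scene","side","wrist"):
    i=imaging.get_image(n);cv2.imwrite(f"pics/{n}0.png",i["color"]);ims.append(i["color"])
    print(n,[round(float(i[k]),1) for k in("fx","fy","cx","cy")],np.round(i.get("extrinsics",i.get("hand_eye")),3).tolist())
E
```

```text
{'t': 0.0, 'q': [-0.119, 0.053, 1.614, 0.0, 1.476, -0.119], 'dq': [-0.001, -0.0, -0.001, 0.002, -0.001, 0.0], 'effort': [0.0, -39.367, -37.018, -0.0, 0.007, -0.0], 'tool_pos': [0.624, 0.0, 0.23], 'tool_rot': [-2.22, -2.22, 0.002], 'contact_force': [-0.303, -0.117, -0.06], 'wrist_torque': [0.031, -0.007, 0.001], 'grip_force': 0.0, 'opening': 0.086}
scene [375.1, 375.1, 252.5, 185.7] [[-0.107, 0.994, -0.018, -0.078], [0.764, 0.071, -0.641, -0.321], [-0.636, -0.082, -0.767, 1.667], [0.0, 0.0, 0.0, 1.0]]
side [403.0, 403.0, 248.3, 191.0] [[0.979, -0.203, 0.019, -0.455], [-0.105, -0.583, -0.805, 0.191], [0.174, 0.787, -0.592, 0.988], [0.0, 0.0, 0.0, 1.0]]
wrist [297.3, 297.3, 254.5, 188.2] [[0.001, -0.95, -0.311, 0.08], [1.0, 0.001, 0.0, 0.0], [0.0, -0.311, 0.95, -0.142], [0.0, 0.0, 0.0, 1.0]]
```

View pics/scene0.png

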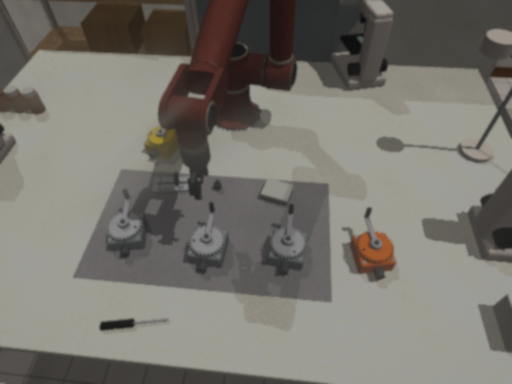

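View pics/side0.png

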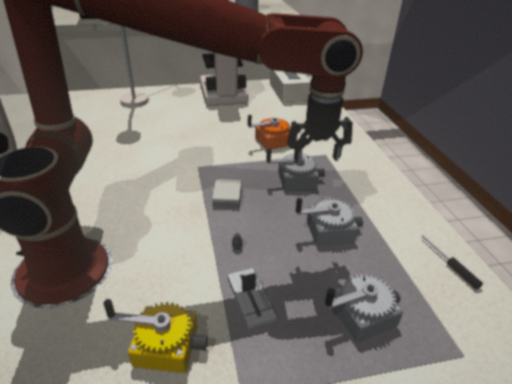

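View pics/wrist0.png

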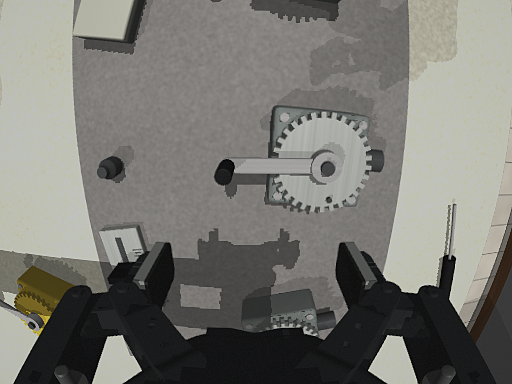

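Scene: the three grey drives are at (125,228), (207,242) and (288,244). Wrist: the middle drive's hub is at (325,168) with its knob at about (224,174). The gauge is at (125,240), mostly hidden by the left finger, and the objective is at (110,168). I'll locate these next.

```bash
cat > h.py <<'E'
from station import ctrl, imaging
import cv2,numpy as np
from scipy.spatial.transform import Rotation as R
def wcast(i,o,px,z):
    p=np.array(px,float)-[i["cx"],i["cy"]];r=np.hypot(*p);t=r/i["fx"]
    d=np.array([*(p/max(r,1e-9)*np.sin(t)),np.cos(t)])
    H=i["hand_eye"];Rt=R.from_rotvec(o["tool_rot"]).as_matrix()
    d=Rt@H[:3,:3]@d;c=Rt@H[:3,3]+o["tool_pos"];return c+d*(z-c[2])/d[2]
def scast(i,px,z):
    E=np.array(i["extrinsics"]);d=E[:3,:3].T@[(px[0]-i["cx"])/i["fx"],(px[1]-i["cy"])/i["fy"],1];c=-E[:3,:3].T@E[:3,3]
    return c+d*(z-c[2])/d[2]
def wrist(name):
    o=ctrl.get_obs();i=imaging.get_image("wrist");cv2.imwrite(f"pics/{name}.png",i["color"]);return i,o
E
python3 - <<'E'
from h import *
i,o=wrist("w1")
print("knobtop",wcast(i,o,(222,177),.127),"hub",wcast(i,o,(328,169),.0895),"obj",wcast(i,o,(104,172),.046))
print("box",wcast(i,o,(105,18),.035),"next unit",wcast(i,o,(283,330),.08))
for n in ("side","scene"):
    s=imaging.get_image(n);pts={"side":dict(mk=(248,277),knobm=(299,201),hub=(334,212)),"scene":dict(mk=(181,177),knobm=(212,207),hub=(207,238))}[n]
    print(n,scast(s,pts["mk"],.06),scast(s,pts["knobm"],.127),scast(s,pts["hub"],.09))
    x0,y0,x1,y1={"side":(205,170,385,335),"scene":(100,150,300,275)}[n]
    c=cv2.resize(s["color"][y0:y1,x0:x1],None,fx=3.5,fy=3.5,interpolation=cv2.INTER_CUBIC);cv2.imwrite(f"pics/{n}c.png",c)
E
```

```text
knobtop [0.59672921 0.00974227 0.127     ] hub [0.69830385 0.0076642  0.0895    ] obj [ 0.437492   -0.00585214  0.046     ]
box [0.44325231 0.18647928 0.035     ] next unit [ 0.66338577 -0.2177508   0.08      ]
side [ 0.42941985 -0.16258663  0.06      ] [0.5934026  0.00112851 0.127     ] [ 0.6867125  -0.01452969  0.09      ]
scene [ 0.44204671 -0.1319334   0.06      ] [0.61290158 0.01862746 0.127     ] [0.70422041 0.0155599  0.09      ]
```

View pics/sidec.png

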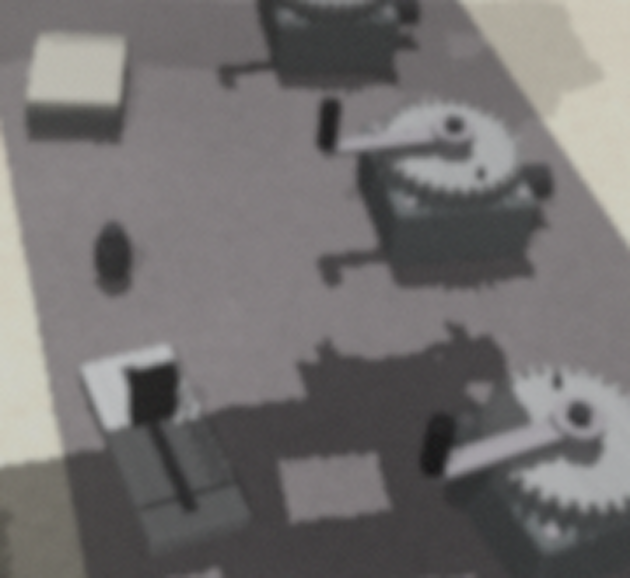

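The crop shows the marker at (152,392) near the far end of the bar, and the zero line near the close end at (185,497). I'll turn the tool by -90° and move above the middle knob, at about (0.597, 0.009).

Request:
play_rows --series '[[1,[0,0,0],[0,0,-1]],[1,[0,0,0],[0,0,-1]],[1,[0,0,0],[0,0,-1]],[1,[0,0,0],[0,0,-1]],[1,[0,0,0],[0,0,-1]],[1,[0,0,0],[0,0,-1]],[1,[0,0,0],[0,0,-1]],[1,[0,0,0],[0,0,-1]]]' --force 20

```text
t: 1.3
tool_pos: [0.6249, 0.0, 0.2312]
tool_rot: [-0.7, -3.062, 0.0]
contact_force: [-0.0, -0.1, -0.1]
opening: 0.0857
grip_force: 0.0
```

Request:
play_rows --series '[[1,[0,0,0],[0,0,-1]],[1,[0,0,0],[0,0,-1]],[1,[0,0,0],[0,0,-1]],[1,[0,0,0],[0,0,-0.25]],[1,[0.54,0.18,0.5],[0,0,0]],[1,[0,0,0.5],[0,0,0]],[1,[0,0,0],[0,0,0]],[1,[0,0,0],[0,0,0]]]'

```text
t: 2.3
tool_pos: [0.5987, 0.0089, 0.1824]
tool_rot: [0.001, 3.14, -0.0]
contact_force: [0.0, 0.3, 0.7]
opening: 0.0857
grip_force: 0.0
```

```bash
python3 - <<'E'
from h import *
i,o=wrist("w2");print(o["tool_pos"],o["tool_rot"],o["contact_force"])
E
```

```text
[0.59866514 0.0088945  0.18240623] [ 9.36317034e-04  3.14017510e+00 -2.19625068e-04] [0.0117245  0.29474962 0.72028964]
```

View pics/w2.png

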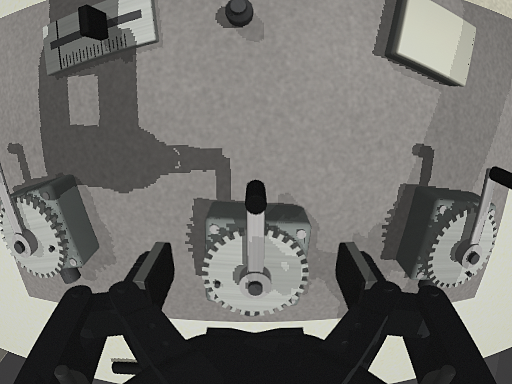

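The wrist view (up = towards the robot, right = robot's left) shows the middle knob at (256,195), centred between the fingers. The gauge with its marker is at (95,22), and the objective is at (238,12).

```bash
python3 - <<'E'
from h import *
o=ctrl.get_obs();i=imaging.get_image("wrist");c=i["color"]
m=(c.max(2)<50)[170:225,235:280].astype(np.uint8)
n,l,s,cc=cv2.connectedComponentsWithStats(m);k=1+s[1:,4].argmax();print(s[k],cc[k]+[235,170])
x,y,w,h=s[k,:4]
print(wcast(i,o,(235+x+w/2,170+y+h-w/2),.127),wcast(i,o,(235+x+w/2,170+y+w/2),.092),"hub",wcast(i,o,(256,288),.0895))
E
```

```text
[ 10   9  22  34 606] [255.38283828 196.2689769 ]
[0.59471111 0.00985292 0.127     ] [0.5975092  0.01006456 0.092     ] hub [0.69978411 0.01029996 0.0895    ]
```

Request:
play_rows --series '[[1,[0.06,0.02,0.6],[0,0,0]],[1,[0,0,0.6],[0,0,0]],[0.3,[0,0,0.46],[0,0,0]],[0.3,[0,0,0],[0,0,0]],[0.3,[0,0,0],[0,0,0]],[0.3,[0,0,0],[0,0,0]]]'

```text
t: 3.15
tool_pos: [0.5963, 0.0098, 0.1004]
tool_rot: [0.0, 3.138, -0.001]
contact_force: [0.5, -0.3, 0.4]
opening: 0.0255
grip_force: 0.0
```

Request:
play_rows --series '[[0.22,[0,0,0],[0,0,0]],[0.18,[0,0,0],[0,0,0]],[0.16,[0,0,0],[0,0,0]],[0.14,[0,0,0],[0,0,0]],[0.14,[0,0,0],[0,0,0]]]'

```text
t: 3.78
tool_pos: [0.5955, 0.0099, 0.0992]
tool_rot: [0.0, 3.14, -0.0]
contact_force: [-0.8, -0.0, 5.2]
opening: 0.0155
grip_force: 19.9
```

Gripped cleanly. Next I swing left (+y) in small steps.

Request:
play_rows --series '[[0.14,[0,0.02,0],[0,0,0]],[0.14,[0,0.02,0],[0,0,0]],[0.14,[0,0,0],[0,0,0]]]'

```text
t: 4.15
tool_pos: [0.5956, 0.0115, 0.0992]
tool_rot: [0.001, 3.14, -0.002]
contact_force: [-0.5, -0.7, 5.3]
opening: 0.0156
grip_force: 20.0
```

Request:
play_rows --series '[[0.14,[0,0.02,0],[0,0,0]],[0.14,[0,0,0],[0,0,0]]]'

```text
t: 4.4
tool_pos: [0.5956, 0.0123, 0.0992]
tool_rot: [0.001, 3.14, -0.002]
contact_force: [-0.5, -1.8, 6.2]
opening: 0.0151
grip_force: 20.0
```

Request:
play_rows --series '[[0.14,[0,0.02,0],[0,0,0]],[0.14,[0,0,0],[0,0,0]]]'

```text
t: 4.65
tool_pos: [0.5955, 0.0133, 0.0992]
tool_rot: [0.001, 3.141, -0.002]
contact_force: [-1.9, -2.4, 5.4]
opening: 0.0151
grip_force: 20.1
```

Request:
play_rows --series '[[0.14,[0,0.01,0],[0,0,0]],[0.14,[0,0,0],[0,0,0]]]'

```text
t: 4.9
tool_pos: [0.5955, 0.0137, 0.0992]
tool_rot: [0.001, 3.14, -0.002]
contact_force: [-1.5, -2.9, 5.9]
opening: 0.0154
grip_force: 20.1
```

The rise is too gradual for the gear, so the pads are probably resisting rotation of the knob. I'll turn the tool along with the lever.

Request:
play_rows --series '[[0.14,[0,0,0],[0,0,0.28]],[0.14,[0,0,0],[0,0,0]]]'

```text
t: 5.15
tool_pos: [0.5955, 0.0145, 0.0992]
tool_rot: [0.061, 3.14, 0.0]
contact_force: [-0.2, 0.7, 5.3]
opening: 0.0154
grip_force: 20.0
```

Request:
play_rows --series '[[0.14,[0,0.02,0],[0,0,0.07]],[0.14,[0,0,0],[0,0,0]]]'

```text
t: 5.4
tool_pos: [0.5956, 0.0156, 0.0992]
tool_rot: [0.076, 3.139, 0.0]
contact_force: [-1.3, 1.8, 5.7]
opening: 0.0152
grip_force: 20.0
```

Request:
play_rows --series '[[0.14,[0,0.02,0],[0,0,0.07]],[0.14,[0,0,0],[0,0,0]]]'

```text
t: 5.65
tool_pos: [0.5957, 0.0166, 0.0992]
tool_rot: [0.092, 3.139, 0.0]
contact_force: [0.2, -0.2, 6.0]
opening: 0.0149
grip_force: 20.0
```

Request:
play_rows --series '[[0.14,[0,0.02,0],[0,0,0.07]],[0.14,[0,0,0],[0,0,0]]]'

```text
t: 5.9
tool_pos: [0.5957, 0.0176, 0.0992]
tool_rot: [0.107, 3.138, 0.0]
contact_force: [-1.2, 0.4, 4.9]
opening: 0.0152
grip_force: 20.0
```

Request:
play_rows --series '[[0.14,[0,0.02,0],[0,0,0.07]],[0.14,[0,0,0],[0,0,0]]]'

```text
t: 6.15
tool_pos: [0.5958, 0.0186, 0.0992]
tool_rot: [0.122, 3.138, 0.0]
contact_force: [-0.5, 0.7, 6.0]
opening: 0.0155
grip_force: 20.0
```

Request:
play_rows --series '[[0.14,[0,0.01,0],[0,0,0.035]],[0.14,[0,0,0],[0,0,0]]]'

```text
t: 6.4
tool_pos: [0.5959, 0.0191, 0.0992]
tool_rot: [0.13, 3.137, 0.0]
contact_force: [0.2, 0.3, 5.0]
opening: 0.0151
grip_force: 20.0
```

Request:
play_rows --series '[[0.14,[0,0.02,0],[0,0,0.07]],[0.14,[0,0,0],[0,0,0]]]'

```text
t: 6.65
tool_pos: [0.596, 0.0201, 0.0992]
tool_rot: [0.145, 3.137, 0.0]
contact_force: [1.0, 0.3, 4.8]
opening: 0.0149
grip_force: 20.0
```

Request:
play_rows --series '[[0.14,[0,0.01,0],[0,0,0.035]],[0.14,[0,0,0],[0,0,0]]]'

```text
t: 6.9
tool_pos: [0.596, 0.0205, 0.0992]
tool_rot: [0.153, 3.136, 0.0]
contact_force: [-0.7, -0.2, 4.7]
opening: 0.0153
grip_force: 20.0
```

Request:
play_rows --series '[[0.14,[0,0.02,0],[0,0,0.07]],[0.14,[0,0,0],[0,0,0]]]'

```text
t: 7.15
tool_pos: [0.5962, 0.0216, 0.0992]
tool_rot: [0.168, 3.135, 0.0]
contact_force: [-0.2, 0.8, 4.4]
opening: 0.0152
grip_force: 20.0
```

Request:
play_rows --series '[[0.14,[0,0.01,0],[0,0,0.035]],[0.14,[0,0,0],[0,0,0]]]'

```text
t: 7.4
tool_pos: [0.5962, 0.022, 0.0992]
tool_rot: [0.176, 3.135, 0.0]
contact_force: [-0.7, -0.3, 4.4]
opening: 0.015
grip_force: 20.0
```

Request:
play_rows --series '[[0.14,[0,0.02,0],[0,0,0.07]],[0.14,[0,0,0],[0,0,0]]]'

```text
t: 7.65
tool_pos: [0.5963, 0.023, 0.0992]
tool_rot: [0.191, 3.134, -0.0]
contact_force: [-0.7, 1.4, 4.7]
opening: 0.0152
grip_force: 20.0
```

Request:
play_rows --series '[[0.14,[0,0.01,0],[0,0,0.035]],[0.14,[0,0,0],[0,0,0]]]'

```text
t: 7.9
tool_pos: [0.5964, 0.0231, 0.0992]
tool_rot: [0.199, 3.134, -0.001]
contact_force: [-1.3, -0.1, 5.3]
opening: 0.0152
grip_force: 20.0
```

Request:
play_rows --series '[[0.14,[0,0.01,0],[0,0,0.02]],[0.14,[0,0,0],[0,0,0]]]'

```text
t: 8.15
tool_pos: [0.5964, 0.0233, 0.0992]
tool_rot: [0.203, 3.133, -0.002]
contact_force: [-0.2, -1.9, 4.6]
opening: 0.0147
grip_force: 20.0
```

Request:
play_rows --series '[[0.14,[0,0.01,0],[0,0,0.02]],[0.14,[0,0,0],[0,0,0]]]'

```text
t: 8.4
tool_pos: [0.5964, 0.0235, 0.0992]
tool_rot: [0.207, 3.133, -0.003]
contact_force: [-0.9, -3.1, 5.4]
opening: 0.015
grip_force: 20.1
```

Request:
play_rows --series '[[0.14,[0,0.01,0],[0,0,0.01]],[0.14,[0,0,0],[0,0,0]]]'

```text
t: 8.65
tool_pos: [0.5964, 0.0237, 0.0992]
tool_rot: [0.21, 3.133, -0.004]
contact_force: [-0.3, -4.3, 5.7]
opening: 0.0152
grip_force: 20.1
```

Request:
play_rows --series '[[0.14,[0,0.01,0],[0,0,0.01]],[0.14,[0,0,0],[0,0,0]],[0.14,[0,0,0],[0,0,0]]]'

```text
t: 9.02
tool_pos: [0.5964, 0.0239, 0.0992]
tool_rot: [0.212, 3.133, -0.005]
contact_force: [-1.4, -5.1, 5.5]
opening: 0.0148
grip_force: 20.1
```

There is clear resistance on the left: the end is at knob y ≈ 0.0231 and I'm pressing with about 6 N. Now I swing right.

Request:
play_rows --series '[[0.14,[0,-0.04,0],[0,0,-0.14]],[0.14,[0,-0.04,0],[0,0,-0.14]],[0.14,[0,-0.04,0],[0,0,-0.14]],[0.14,[0,-0.04,0],[0,0,-0.14]],[0.14,[0,-0.04,0],[0,0,-0.14]],[0.14,[0,-0.04,0],[0,0,-0.14]],[0.14,[0,-0.04,0],[0,0,-0.14]],[0.14,[0,0,0],[0,0,0]]]'

```text
t: 10.02
tool_pos: [0.5954, 0.0114, 0.0992]
tool_rot: [-0.002, 3.14, -0.0]
contact_force: [-0.5, 0.3, 6.2]
opening: 0.0149
grip_force: 20.1
```

Request:
play_rows --series '[[0.14,[0,-0.02,0],[0,0,-0.07]],[0.14,[0,0,0],[0,0,0]]]'

```text
t: 10.28
tool_pos: [0.5954, 0.0105, 0.0992]
tool_rot: [-0.018, 3.14, 0.0]
contact_force: [-1.7, -0.4, 5.9]
opening: 0.0152
grip_force: 20.1
```

Request:
play_rows --series '[[0.14,[0,-0.02,0],[0,0,-0.07]],[0.14,[0,0,0],[0,0,0]]]'

```text
t: 10.52
tool_pos: [0.5954, 0.0095, 0.0992]
tool_rot: [-0.033, 3.14, 0.0]
contact_force: [-0.3, 0.5, 5.7]
opening: 0.0151
grip_force: 20.1
```

Request:
play_rows --series '[[0.14,[0,-0.02,0],[0,0,-0.07]],[0.14,[0,0,0],[0,0,0]]]'

```text
t: 10.78
tool_pos: [0.5954, 0.0085, 0.0992]
tool_rot: [-0.048, 3.14, 0.0]
contact_force: [-1.0, 0.4, 6.2]
opening: 0.015
grip_force: 20.1
```

Request:
play_rows --series '[[0.14,[0,-0.02,0],[0,0,-0.07]],[0.14,[0,0,0],[0,0,0]]]'

```text
t: 11.02
tool_pos: [0.5954, 0.0075, 0.0992]
tool_rot: [-0.064, 3.14, 0.0]
contact_force: [-1.0, 0.9, 5.2]
opening: 0.0151
grip_force: 20.1
```

Request:
play_rows --series '[[0.14,[0,-0.02,0],[0,0,-0.07]],[0.14,[0,0,0],[0,0,0]]]'

```text
t: 11.28
tool_pos: [0.5954, 0.0065, 0.0992]
tool_rot: [-0.079, 3.14, 0.0]
contact_force: [-1.6, 0.2, 6.3]
opening: 0.0152
grip_force: 20.1
```

Request:
play_rows --series '[[0.14,[0,-0.02,0],[0,0,-0.07]],[0.14,[0,0,0],[0,0,0]]]'

```text
t: 11.52
tool_pos: [0.5955, 0.0055, 0.0992]
tool_rot: [-0.094, 3.139, -0.0]
contact_force: [-0.9, 0.3, 4.5]
opening: 0.0154
grip_force: 20.1
```

Request:
play_rows --series '[[0.14,[0,-0.02,0],[0,0,-0.07]],[0.14,[0,0,0],[0,0,0]]]'

```text
t: 11.78
tool_pos: [0.5955, 0.0045, 0.0992]
tool_rot: [-0.11, 3.139, 0.0]
contact_force: [-1.5, -0.1, 5.9]
opening: 0.0156
grip_force: 20.1
```

Request:
play_rows --series '[[0.14,[0,-0.02,0],[0,0,-0.07]],[0.14,[0,-0.02,0],[0,0,-0.07]],[0.14,[0,-0.02,0],[0,0,-0.07]],[0.14,[0,0,0],[0,0,0]]]'

```text
t: 12.28
tool_pos: [0.5957, 0.0015, 0.0992]
tool_rot: [-0.156, 3.137, 0.0]
contact_force: [-1.6, 0.6, 7.1]
opening: 0.0151
grip_force: 20.1
```

Request:
play_rows --series '[[0.14,[0,-0.02,0],[0,0,-0.07]],[0.14,[0,0,0],[0,0,0]]]'

```text
t: 12.52
tool_pos: [0.5958, 0.0005, 0.0992]
tool_rot: [-0.171, 3.136, -0.0]
contact_force: [-2.3, 0.9, 6.0]
opening: 0.0151
grip_force: 20.1
```

Request:
play_rows --series '[[0.14,[0,-0.02,0],[0,0,-0.07]],[0.14,[0,0,0],[0,0,0]]]'

```text
t: 12.78
tool_pos: [0.5959, -0.0005, 0.0992]
tool_rot: [-0.186, 3.135, -0.0]
contact_force: [-1.8, 1.4, 6.1]
opening: 0.0151
grip_force: 20.1
```

Request:
play_rows --series '[[0.14,[0,-0.02,0],[0,0,-0.07]],[0.14,[0,0,0],[0,0,0]]]'

```text
t: 13.02
tool_pos: [0.596, -0.0014, 0.0992]
tool_rot: [-0.202, 3.135, 0.0]
contact_force: [-1.7, -0.3, 5.2]
opening: 0.0155
grip_force: 20.1
```

Request:
play_rows --series '[[0.14,[0,-0.01,0],[0,0,-0.035]],[0.14,[0,0,0],[0,0,0]]]'

```text
t: 13.28
tool_pos: [0.596, -0.0016, 0.0992]
tool_rot: [-0.209, 3.134, 0.001]
contact_force: [-1.6, 2.0, 5.5]
opening: 0.0151
grip_force: 20.2
```

Request:
play_rows --series '[[0.14,[0,-0.015,0],[0,0,-0.02]],[0.14,[0,0,0],[0,0,0]]]'

```text
t: 13.52
tool_pos: [0.596, -0.0019, 0.0991]
tool_rot: [-0.214, 3.134, 0.003]
contact_force: [-2.5, 2.6, 6.5]
opening: 0.0153
grip_force: 20.2
```

Request:
play_rows --series '[[0.14,[0,-0.015,0],[0,0,-0.02]],[0.14,[0,0,0],[0,0,0]]]'

```text
t: 13.78
tool_pos: [0.596, -0.0022, 0.0991]
tool_rot: [-0.218, 3.134, 0.004]
contact_force: [-1.1, 5.3, 6.5]
opening: 0.0153
grip_force: 20.3
```

The right end is at y ≈ -0.0015 and I'm pressing with about 5 N. The free travel is about 24.4 mm and the middle is at y ≈ 0.0108.

Request:
play_rows --series '[[0.14,[0,0.041,0],[0,0,0.14]],[0.14,[0,0.041,0],[0,0,0.14]],[0.14,[0,0.041,0],[0,0,0.14]],[0.14,[0,0.041,0],[0,0,0.14]],[0.14,[0,0.041,0],[0,0,0.14]],[0.14,[0,0.041,0],[0,0,0.14]],[0.14,[0,0.041,0],[0,0,0.14]],[0.14,[0,0,0],[0,0,0]]]'

```text
t: 14.78
tool_pos: [0.5954, 0.0109, 0.0992]
tool_rot: [-0.003, 3.14, -0.0]
contact_force: [0.3, 0.1, 5.4]
opening: 0.0149
grip_force: 20.1
```

Request:
play_rows --series '[[0.4,[0,0,0],[0,0,0]],[0.4,[0,0,0],[0,0,0]],[0.6,[0,0,-0.5],[0,0,0]],[0.6,[0,0,-0.8],[0,0,0]],[0.6,[0.63,-0.9,-0.3],[0,0,0]],[0.6,[0.63,-0.9,0],[0,0,0]],[0.6,[0.64,-1,0],[0,0,0]],[0.6,[0,0,0],[0,0,0]]]'

```text
t: 15.78
tool_pos: [0.4981, -0.1318, 0.1777]
tool_rot: [-0.005, -3.141, 0.0]
contact_force: [-0.5, 0.4, 0.3]
opening: 0.0511
grip_force: 0.0
```

Request:
play_rows --series '[[0.6,[0,0,0],[0,0,0]]]'

```text
t: 15.9
tool_pos: [0.4999, -0.1293, 0.1779]
tool_rot: [0.002, -3.141, -0.001]
contact_force: [-1.0, 0.7, -1.1]
opening: 0.0514
grip_force: 0.0
```

```bash
python3 - <<'E'
from h import *
i,o=wrist("w3");print(o["tool_pos"],o["contact_force"])
c=i["color"];cv2.imwrite("pics/w3c.png",cv2.resize(c[0:300,110:410],None,fx=2,fy=2,interpolation=cv2.INTER_CUBIC))
E
```

```text
[ 0.49987898 -0.12928458  0.17791654] [-1.03516448  0.74681768 -1.05406601]
```

View pics/w3c.png

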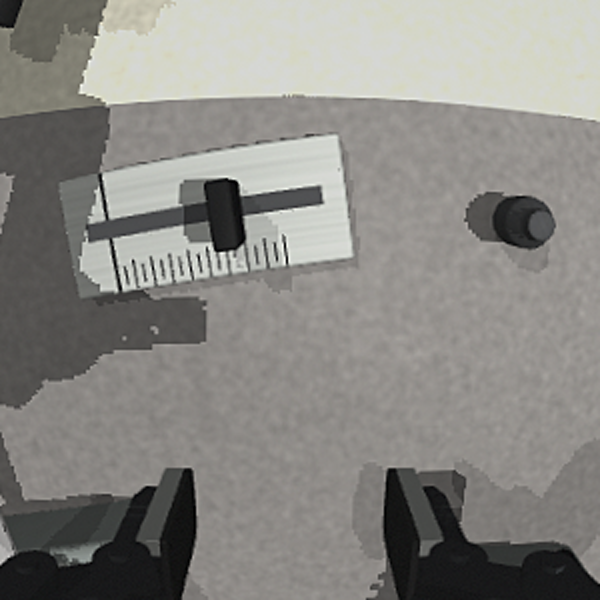

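The view shows the gauge clearly: the zero line runs from crop (100,175) to (120,291), the marker's top face is centred near (222,214), and the objective is at (525,222).

```bash
python3 - <<'E'
from h import *
o=ctrl.get_obs();i=imaging.get_image("wrist")
f=lambda p,z:wcast(i,o,(p[0]/2+110,p[1]/2),z)
a,b=f((100,175),.015),f((120,291),.015)
u=(b-a)[:2];u/=np.hypot(*u);g=np.array([-u[1],u[0]]);g*=np.sign(g[1]);print("dir",g,np.degrees(np.arctan2(g[0],g[1])))
zc=(a+b)[:2]/2;print("zero",a,b)
for n,p,z in(("topL",(204,182),.06),("topL2",(215,252),.06),("top",(222,214),.06),("baseR",(244,247),.015),("tick1",(127,285),.015),("tickend",(287,265),.015)):
    q=f(p,z);print(n,q[:2],"reading",g@(q[:2]-zc))
# slot ends
for p in((88,233),(322,195)): print(f(p,.015)[:2])
E
```

```text
dir [-0.13381137  0.99100682] -7.689893082897666
zero [ 0.41057467 -0.22714024  0.015     ] [ 0.47286607 -0.2187293   0.015     ]
topL [ 0.41738763 -0.16570446] reading 0.059971625413857754
topL2 [ 0.44838721 -0.16133084] reading 0.06015781662628123
top [ 0.43164054 -0.15799131] reading 0.0657082036157045
baseR [ 0.4507933  -0.15182038] reading 0.06926078310796609
tick1 [ 0.46971756 -0.21462926] reading 0.004484470482528358
tickend [ 0.46021583 -0.12975809] reading 0.0898638244215292
[ 0.44101321 -0.2350378 ]
[ 0.42392445 -0.11214965]
```

Request:
play_rows --series '[[0.6,[0.67,-0.3,0],[0,0,0]],[0.6,[0.67,-0.3,0],[0,0,0]],[0.6,[0,0,0.7],[0,0,-0.96]],[0.6,[0,0,0.8],[0,0,0]],[0.6,[0,0,0.2],[0,0,0]],[0.6,[0,0,0],[0,0,0]]]'

```text
t: 16.75
tool_pos: [0.4333, -0.1588, 0.0932]
tool_rot: [0.216, -3.133, -0.001]
contact_force: [0.4, 0.7, 0.7]
opening: 0.0513
grip_force: 0.0
```

```bash
python3 - <<'E'
from h import *
i,o=wrist("w4");print(o["tool_pos"],o["contact_force"])
c=i["color"];cv2.imwrite("pics/w4c.png",cv2.resize(c[60:384,100:410],None,fx=1.8,fy=1.8,interpolation=cv2.INTER_CUBIC))
E
```

```text
[ 0.43334869 -0.15883088  0.09316403] [0.3569064  0.69095221 0.74497382]
```

View pics/w4c.png

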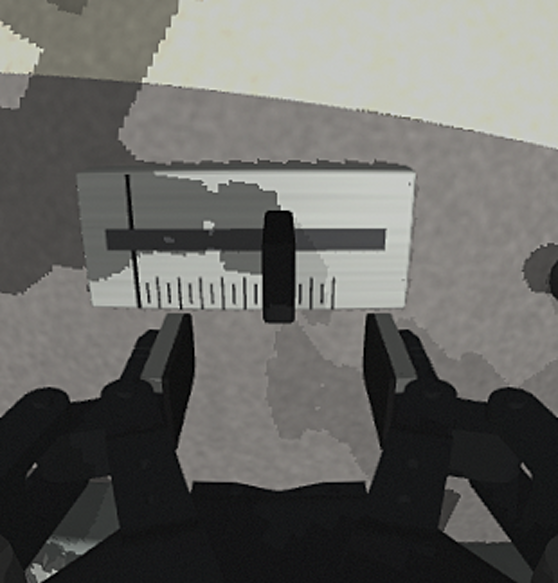

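The marker is centred between the fingers (crop 279 vs 278.5), and the ticks put it at about 65 mm. I'll lower, grip and slide it by about 40.5 mm towards zero.

Request:
play_rows --series '[[0.6,[0,0,0.63],[0,0,0]],[0.6,[0,0,0.63],[0,0,0]],[0.3,[0,0,0],[0,0,0]],[0.2,[0,0,0],[0,0,0]],[0.1,[0,0,0],[0,0,0]],[0.1,[0,0,0],[0,0,0]],[0.1,[0,0,0],[0,0,0]]]'

```text
t: 17.68
tool_pos: [0.4348, -0.1602, 0.0326]
tool_rot: [-0.214, 3.131, -0.003]
contact_force: [-0.1, 1.2, 6.5]
opening: 0.0115
grip_force: 25.1
```

```bash
python3 - <<'E'
from h import *
o=ctrl.get_obs();p=o["tool_pos"];g=np.array([-.1338,.991]);zc=np.array([.44172,-.22293])
print(p,o["opening"],o["grip_force"],"reading",g@(p[:2]-zc))
E
```

```text
[ 0.4348132  -0.16024699  0.03264973] 0.011506669198302226 25.105046331882477 reading 0.06304299386499079
```

Request:
play_rows --series '[[0.1,[0,-0.16,0],[0,0,0]],[0.1,[0,-0.16,0],[0,0,0]],[0.1,[0,-0.16,0],[0,0,0]],[0.1,[0,-0.16,0],[0,0,0]],[0.1,[0,-0.16,0],[0,0,0]],[0.1,[0,0,0],[0,0,0]],[0.1,[0,0,0],[0,0,0]]]'

```text
t: 18.55
tool_pos: [0.4405, -0.2007, 0.0327]
tool_rot: [-0.213, 3.13, -0.006]
contact_force: [1.0, -1.5, 5.7]
opening: 0.0117
grip_force: 25.0
```

Request:
play_rows --series '[[0.3,[0,0,0],[0,0,0]],[0.6,[0,0,0],[0,0,0]],[0.6,[0,0,-0.63],[0,0,0]],[0.6,[0,0,-0.63],[0,0,0]],[0.6,[0,0,0],[0,0,0]],[0.6,[0,0,0],[0,0,0]]]'

```text
t: 19.3
tool_pos: [0.4379, -0.1986, 0.0923]
tool_rot: [0.214, -3.133, -0.001]
contact_force: [-0.3, 0.2, -0.6]
opening: 0.0512
grip_force: 0.0
```

```bash
python3 - <<'E'
from h import *
i,o=wrist("w5");print(o["tool_pos"],o["contact_force"])
c=i["color"];cv2.imwrite("pics/w5c.png",cv2.resize(c[80:250,150:420],None,fx=2.9,fy=2.9,interpolation=cv2.INTER_CUBIC))
E
```

```text
[ 0.43789528 -0.19864949  0.09227781] [-0.25793047  0.17458073 -0.56995877]
```

View pics/w5c.png

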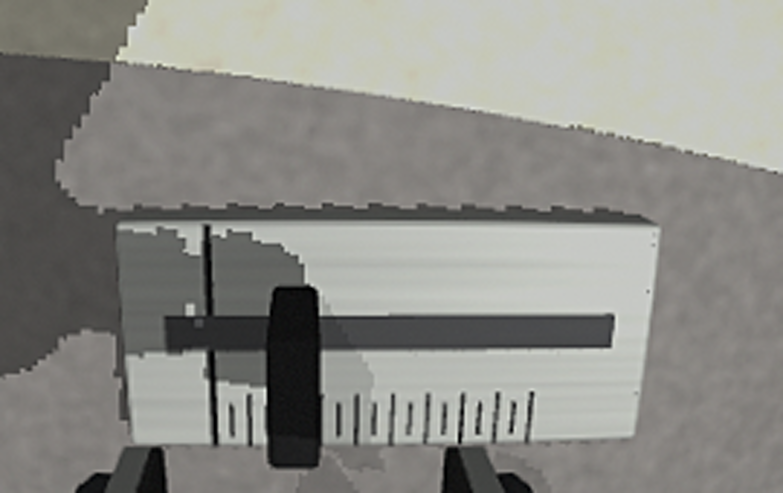

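The marker's foot spans crop x 275–316 at row 288. Zero is at x 209 there, and the ticks run to 90 mm at x 531.

```bash
python3 - <<'E'
from h import *
o=ctrl.get_obs();i=imaging.get_image("wrist")
f=lambda p,z:wcast(i,o,(p[0]/2.9+150,p[1]/2.9+80),z)[:2]
a,b=f((207,226),.015),f((215,443),.015)
u=(b-a);u/=np.hypot(*u);g=np.array([-u[1],u[0]]);g*=np.sign(g[1]);print(g)
for n,p,z in(("footL",(274,290),.015),("footR",(317,290),.015),("topL",(271,462),.06),("topR",(319,462),.06),("t10",(250,415),.015),("t40",(357,415),.015),("t90",(531,415),.015)):
    print(n,g@(f(p,z)-a))
E
```

```text
[-0.13617074  0.99068538]
footL 0.017319232822750986
footR 0.028712579818018422
topL 0.017585440407400777
topR 0.02850000118927704
t10 0.010190300426711731
t40 0.040105183003109765
t90 0.09032324779332945
```

The marker reads 23.0 mm against a measured 24.4 mm, which is within tolerance. Before handing in, I'll check that the knob stayed put when I released it.

```bash
python3 - <<'E'
from h import *
for n,(x0,y0,x1,y1) in dict(side=(293,195,306,216),scene=(203,198,220,222)).items():
    a=cv2.imread(f"pics/{n}0.png",0);b=cv2.cvtColor(imaging.get_image(n)["color"],cv2.COLOR_BGR2GRAY)
    t=a[y0:y1,x0:x1];r=cv2.matchTemplate(cv2.resize(b[y0-8:y1+8,x0-8:x1+8],None,fx=4,fy=4,interpolation=2),cv2.resize(t,None,fx=4,fy=4,interpolation=2),cv2.TM_CCOEFF_NORMED)
    _,s,_,l=cv2.minMaxLoc(r);d=np.array(l)/4-8;p=np.array([(x0+x1)/2,(y0+y1)/2]);i=imaging.get_image(n)
    print(n,s,d,scast(i,p+d,.107)-scast(i,p,.107))
E
```

```text
side 0.9943809509277344 [ 0.   -0.25] [0.00031403 0.0009932  0.        ]
scene 0.9543224573135376 [ 0.5  -0.25] [-1.12363170e-03  1.41781749e-03  1.11022302e-16]
```

The knob sits about 1 mm left of where it started, which is the intended middle.

```bash
python3 -c "
from station import ctrl;print(ctrl.finish_job())"
```

```text
the job is handed in; nothing more can be done
None
```

I felt the middle drive resist at both ends without forcing it (about 24.4 mm of free travel at the knob), left its lever centred, set the gauge marker to about 23 mm (1.4 mm under, within the 3 mm allowed), and handed the job in; no verdict came back.

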